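Scoop the rolls from under the low shelf and switch its light off

ROBOT

A 6-joint arm with a two-finger parallel gripper is mounted at the origin on the work surface. World frame = base frame: x ahead of the robot, y to its left, z up, the work surface at z = 0. Lengths are in m, angles in rad, forces in N, time in s.
With the tool pointing down it reaches from about 0.35 to 0.975 m from the base axis. Payload 7.1 kg.
Tool frame: the origin (TCP) lies midway between the tips of the shut fingers; the grasp point (between the pads) lies 19 mm behind it; z points along the fingers, y is the line along which they close (so a half turn about z gives the same grasp; the last joint's range is limited). The gripper opens to 88 mm and grips with 3 to 60 N. Pads are 20 mm wide; open, the fingers measure 115 mm over their backs; the gripper's body (75 mm by 178 mm) begins 61 mm behind the grasp point.
Start: joints at [-1.29, 0.423, 1.63, -0, 1.089, -0.019], TCP at [0.185, -0.597, 0.223] pointing down, gripper open.
Joint ranges: [-3, 3], [-0.9, 2.11], [0.09, 2.58], [-1.31, 4.45], [0.11, 2.69], [-2.54, 2.54]. Speed limits (rad/s): [2.39, 2.39, 3.01, 3.14, 3.14, 3.14].

INTERFACE

Orientations are given as a unit quaternion [w, x, y, z].
In Python, from station import move_pose, movel, movej, command_gripper, wait, inverse_kinematics, read_camera, camera_info, MotionError, job_done, get_time, get_joint_pos, get_qvel, get_effort, get_tcp_pos, get_ee_rot, get_ft_force, get_ft_torque, get_grip_width, get_finger_force gives the robot as it stands. Calls block until the motion is done:
- move_pose(position, orientation): joint-space move of the TCP to a pose.
- movel(position, frame=None, v=0.15, until_force=None): straight line of the TCP; frame=None keeps the orientation; v is the mean speed in m/s. With until_force (N) it stops when the force on the tool has changed by that much, and returns True; else False.
- movej(angles): joint-space move.
- command_gripper(opening): opening from 0.0 (shut) to 1.0 (fully open); the grip force is fixed at half the most; returns when the fingers have stopped.
- wait(seconds).
- inverse_kinematics(position, orientation): joint angles nearest the present ones, or None.
- read_camera(name): name is "scene" or "top" or "wrist"; returns the picture (384x512x3 uint8, red, green, blue); there is no depth.
- camera_info(name): a dict with "intrinsics" (3x3 intrinsics, pixels), "T" (4x4, takes a point from camera to world coordinates); the wrist camera has in their place "tool_from_camera" (4x4, takes a point from camera to tool coordinates, whose origin is the TCP and whose axes are the flange's). Camera axes: x right, y up, looking along -z (the intrinsics and any distortion apply to the point x, -y, -z); pixel columns grow to the right and rows downward; lengths in m; the calibration is good to about 2 mm. A picture is of the moment at which its call begins: read the wrist's pose just before it. camera_info takes no time and is no camera call.
A pose or a line that the arm cannot do raises MotionError and nothing moves.
- job_done(): hands the job in; it is judged then, once.
Readings, each from a call of its own:
- get_time(): time.
- get_joint_pos(): joint angles.
- get_qvel(): joint speeds.
- get_effort(): joint torques, N m.
- get_tcp_pos(): TCP position.
- get_ee_rot(): TCP orientation.
- get_ft_force(): force on the tool from outside, world axes, zero at the start.
- get_ft_torque(): the same for the moment, N m.
- get_grip_width(): opening from 0.0 (shut) to 1.0 (fully open).
- get_finger_force(): force on a finger pad.
Only numpy, scipy, OpenCV 4.12 (cv2) and the standard library are available. Lean on these libraries where they do the work, as an engineer would, in place of code of your own. Each camera call takes 0.05 s, during which the arm holds its last target. There are 200 camera calls.

TASK

Closing up the bread counter: with the long-handled scoop, reach in under the low slatted shelf, gather all three rolls in the pan without knocking the shelf or handling the rolls with the gripper, and draw the scoop back out until the whole pan is in front of the shelf. Leave the scoop standing flat on the counter with the rolls in it, and turn the shelf-light dimmer on top of the shelf fully anticlockwise to its stop (off). Leave the jam jar, the cup and the card stand where they are.

Things in the scene. Friction and masses are not known exactly. Their poses are not given: they have to be found in the camera images.
- shelf: low fixed shelf, oak slats on four dark steel legs, 300 mm wide (its y), 200 deep (its x). Origin: on the counter under its centre. The open front faces its own -x. Slats: underside 75 mm, top 90 mm above the counter; the front 60 mm is a solid board, behind it three 12 mm slats with gaps. Legs 14 mm square at x = +-92, y = +-142; a rail joins the leg tops along each side, underside 62 mm up.
- shelf_front (a point): middle of the shelf's front edge, on the counter: shelf x = -100 mm, y = 0. Axes as the shelf's. The entrance here is 270 mm wide between the legs and 75 mm high.
- back_rail: fixed oak rail across the shelf's back, 12 mm thick (x), 280 wide (y), its underside 10 mm and top 45 mm above the counter, axes as the shelf's. Origin: on the counter under its middle, at shelf x = +95 mm; its front face is at shelf x = +89. It stops rolls pushed against it, while the pan's thin lip passes beneath it, under the rolls, until the pan's side walls meet the rail.
- scoop: loose long-handled scoop, about 300 g, 400 mm long, flat on its pan and a foot at the handle end. Own x runs along the handle to the open mouth, z up; origin on the counter under the grip point. Steel pan from x = 122 to 252 mm, 166 wide outside, 160 inside, floor 3 thick, walls 36 high: back wall (inside at x = 125) and sides up to x = 213; then a bare flat lip.
- scoop_grip (a point): a good place to grip the scoop: middle of the straight oak handle's section, 33 mm above the counter, at scoop x = 0, y = 0; axes as the scoop's. Handle 22 mm wide (y), underside 23 and top 43 mm above the counter, from scoop x = -148 to 122 mm, with a foot block under x = -148 to -128.
- scoop_lip (a point): middle of the pan's front lip at its underside: scoop x = 250, y = 0, z = 0 mm. The bare flat lip is 37 mm long and 3 mm thick, 1.6 mm at its end.
- roll1: crusty bread roll, rigid, round: 46 mm diameter, 37 high, about 40 g, flat underside 24 mm across with its edge curving up. Origin: centre of its underside. Three alike start apart on the counter under the shelf, centres within 50 mm of the shelf's middle line.
- roll2: crusty bread roll, rigid, round: 46 mm diameter, 37 high, about 40 g, flat underside 24 mm across with its edge curving up. Origin: centre of its underside. Three alike start apart on the counter under the shelf, centres within 50 mm of the shelf's middle line.
- roll3: crusty bread roll, rigid, round: 46 mm diameter, 37 high, about 40 g, flat underside 24 mm across with its edge curving up. Origin: centre of its underside. Three alike start apart on the counter under the shelf, centres within 50 mm of the shelf's middle line.
- dimmer (a joint): angle of the dimmer knob (rad): 0 is off, the anticlockwise end stop seen from above; it grows as the knob is turned clockwise. It starts between 0.7 and 1.3. Light friction (0.04 N m), stays where it is left.
- dimmer_grip (a point): middle of the dimmer's bar grip, on its vertical axis, 127 mm above the counter. Black knob on top of the shelf's front board, on a round dark steel base 64 mm across, 6 mm thick. The bar is 38 mm long (the point's x, turning with the knob), 14 wide (y), and stands from 14 to 44 mm above the board, over a 40 mm disc.
- jam_jar: bystander: amber glass jar with brass-coloured cap, 64 mm diameter, 85 mm high, origin under its centre.
- cup: bystander: white paper-coloured cup, 82 mm across the rim, 95 mm high, origin under its centre.
- card_stand: bystander: small dark wood foot with an upright blank card 85 mm wide, 72 mm high overall, origin under its centre.
Mind the look-alikes: they are no part of the job. Leave any red look-alike of the roll2 alone.

How it is judged:
By the outcome, as a careful person would: the job done as asked, in the order asked, and still so for the second after the job is handed in, with the robot touching nothing.
It also fails if it takes over 64 s, if anything falls off the work surface, if the arm or the gripper's body presses on something with over 40 N, if the wrist force passes 120 N, or if a joint passes its speed limit or range.

## Working session

There is one attempt and no reset: what is moved stays moved. The work goes in short steps, each a Python script; the robot and the scene stay as the last script left them, time stands still between calls to the robot, and variables do not carry over. Pictures are saved under pics/ and viewed, at most 10 in all, crops included, and the job is handed in when it is done.

```bash
mkdir -p pics; ls; python3 - <<'E'
from station import *
import cv2,numpy as np
for n in ["scene","top"]:
    im=read_camera(n); cv2.imwrite(f"pics/{n}0.png",cv2.resize(im[:,:,::-1],(800,600),interpolation=cv2.INTER_CUBIC)); i=camera_info(n); print(n,{k:np.round(v,4).tolist() if not isinstance(v,str) else v for k,v in i.items()})
print(camera_info("wrist"))
print(get_time())
E
```

```text
pics
scene {'intrinsics': [[387.1944, 0.0, 248.0843], [0.0, 387.1944, 189.9209], [0.0, 0.0, 1.0]], 'T': [[0.7214, -0.4149, 0.5545, 1.0749], [0.6925, 0.4425, -0.5698, -0.5913], [-0.0089, 0.795, 0.6065, 0.7398], [0.0, 0.0, 0.0, 1.0]]}
top {'intrinsics': [[441.6515, 0.0, 261.3985], [0.0, 441.6515, 188.0391], [0.0, 0.0, 1.0]], 'T': [[-0.0176, 0.9934, -0.1132, 0.3858], [-0.9998, -0.0186, -0.008, 0.0046], [-0.01, 0.113, 0.9935, 1.2578], [0.0, 0.0, 0.0, 1.0]]}
{'intrinsics': array([[317.133713  ,   0.        , 258.67030459],
       [  0.        , 317.133713  , 192.14110064],
       [  0.        ,   0.        ,   1.        ]]), 'tool_from_camera': array([[ 2.88093962e-04,  9.64479346e-01,  2.64158113e-01,
         7.17038061e-02],
       [ 9.99999748e-01, -4.49245711e-04,  5.49649294e-04,
        -2.98226472e-04],
       [ 6.48797290e-04,  2.64157888e-01, -9.64479232e-01,
        -1.61995934e-01],
       [ 0.00000000e+00,  0.00000000e+00,  0.00000000e+00,
         1.00000000e+00]])}
0.1
```

View pics/scene0.png

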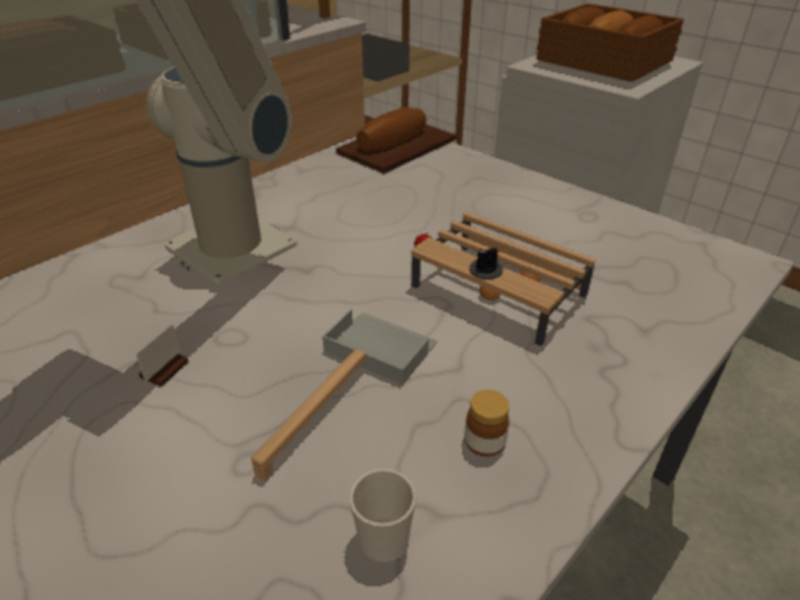

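View pics/top0.png

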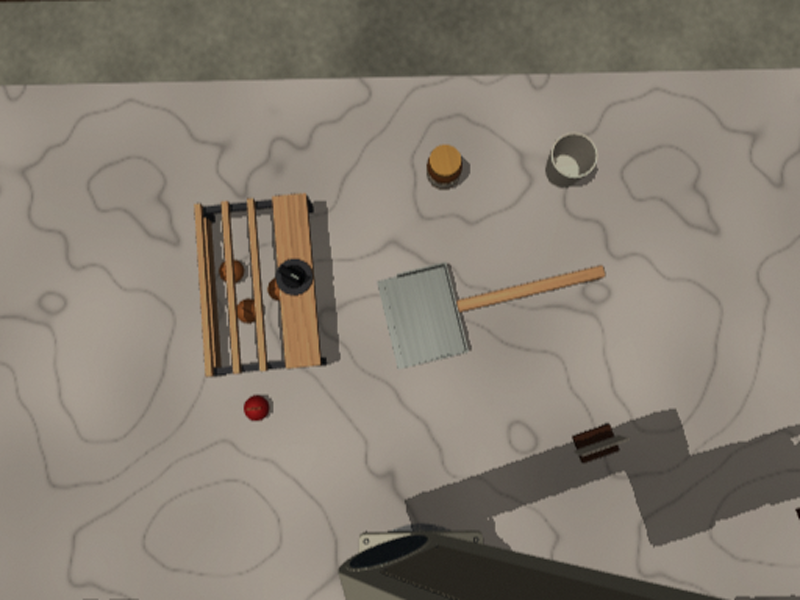

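Scene: the shelf is at the left (top view, about (258,285)) with its open front to image-right. The scoop's pan is at (425,315) and its handle runs to (603,271). There are three brown rolls under the slats at (232,271), (247,310) and (275,290). The red ball at (257,407) lies outside the shelf and is the look-alike, so I leave it alone. I'll enlarge both areas to confirm.

```bash
cat > h.py <<'E'
from station import *
import numpy as np, cv2
from scipy.spatial.transform import Rotation as R
def px2w(name,u,v,z,T=None,):
    i=camera_info(name); K=i["intrinsics"]; T=i["T"] if T is None else T
    d=T[:3,:3]@np.array([(u-K[0,2])/K[0,0],-(v-K[1,2])/K[1,1],-1]); o=T[:3,3]
    return o+d*(z-o[2])/d[2]
def w2px(name,p,T=None):
    i=camera_info(name); K=i["intrinsics"]; T=i["T"] if T is None else T
    c=T[:3,:3].T@(np.asarray(p)-T[:3,3]); return np.array([K[0,2]+K[0,0]*c[0]/-c[2],K[1,2]-K[1,1]*c[1]/-c[2]])
E
python3 - <<'E'
from h import *
im=read_camera("top")[:,:,::-1]; cv2.imwrite("pics/raw_top.png",im)
def crop(n,u0,u1,v0,v1,s):
    c=cv2.resize(im[v0:v1,u0:u1],None,fx=s,fy=s,interpolation=cv2.INTER_CUBIC)
    c=np.clip(c*1.5,0,255).astype(np.uint8)
    cv2.imwrite(f"pics/{n}.png",c); print(c.shape)
crop("shelf",115,225,115,265,4); crop("scoop",235,395,160,245,5)
E
```

```text
(600, 440, 3)
(425, 800, 3)
```

View pics/shelf.png

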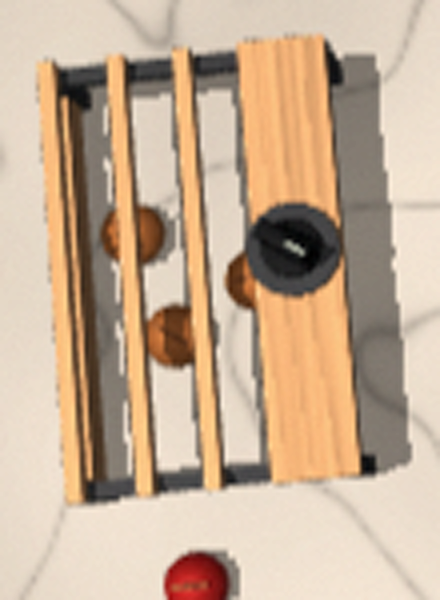

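View pics/scoop.png

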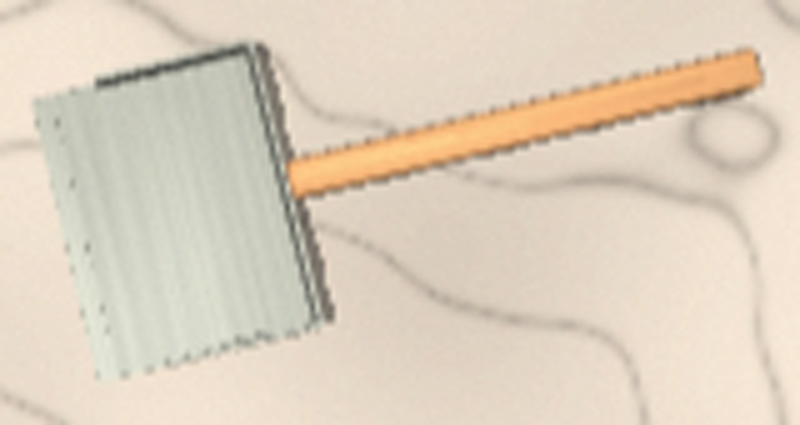

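```bash
python3 - <<'E'
from h import *
f=lambda c,u0,v0,s,z: px2w("top",(c[0]+.5)/s-.5+u0,(c[1]+.5)/s-.5+v0,z)[:2]
S=[f(c,115,115,4,.09) for c in [(38,62),(323,38),(360,473),(68,502)]]
bt,ft,fb,bb=S
print("shelf corners",np.round(S,4)); print("front",np.linalg.norm(ft-fb),"back",np.linalg.norm(bt-bb),"sides",np.linalg.norm(ft-bt),np.linalg.norm(fb-bb))
# rigid fits
def fit(model,obs):
    m=np.array(model);o=np.array(obs);mc,oc=m.mean(0),o.mean(0)
    a=m-mc;b=o-oc;th=np.arctan2((a[:,0]*b[:,1]-a[:,1]*b[:,0]).sum(),(a*b).sum())
    Rm=np.array([[np.cos(th),-np.sin(th)],[np.sin(th),np.cos(th)]]);t=oc-Rm@mc
    print("  th",th,"t",t,"res",np.round((m@Rm.T+t-o)*1000,1).tolist());return th,Rm,t
# shelf x points to world +y approx; image top = +x world => shelf y = -x world: top is y=-150
th,Rs,ts=fit([(.1,-.15),(-.1,-.15),(-.1,.15),(.1,.15)],S)
for n,c in dict(r1=(132,235),r2=(176,336),r3=(247,281),red=(197,580)).items():
    w=f(c,115,115,4,.02);print(n,w,Rs.T@(w-ts))
w=f((295,249),115,115,4,.096);print("dim",w,Rs.T@(w-ts))
a=f((288,162),235,160,5,.043);b=f((297,197),235,160,5,.043);c=f((754,50),235,160,5,.043);d=f((763,83),235,160,5,.043)
l1=f((33,100),235,160,5,.0015);l2=f((105,380),235,160,5,.0015)
print("scoop",np.linalg.norm(l1-l2))
fit([(.252,-.083),(.252,.083),(.122,-.011),(.122,.011),(-.148,-.011),(-.148,.011)],[l1,l2,a,b,c,d])
for n,c,u0,v0,s in [("jar",(445,160),0,0,800/512),("cup",(573,157),0,0,800/512),("card",(597,442),0,0,800/512)]: print(n,f(c,u0,v0,s,.08))
E
```

```text
shelf corners [[0.6837 0.3832]
 [0.6965 0.1898]
 [0.4028 0.1656]
 [0.3872 0.3582]]
front 0.2946952403381623 back 0.2976139694940433 sides 0.19380003201596105 0.19317883228542299
  th 1.6509685018161315 t [0.54253372 0.274222  ] res [[0.3, 2.7], [3.6, -3.3], [-1.7, -3.1], [-2.2, 3.7]]
r1 [0.57473522 0.3367847 ] [ 0.05978285 -0.03710848]
r2 [0.50218289 0.30485839] [0.03376954 0.03776767]
r3 [0.54030153 0.25487988] [-0.01910122  0.00377406]
red [0.33190263 0.28876781] [0.03136776 0.20878961]
dim [0.55164874 0.2076296 ] [-0.06710848 -0.0037526 ]
scoop 0.16515095593921317
  th 1.7914116837275944 t [ 0.52841145 -0.19095145] res [[-0.1, 0.8], [-1.5, 3.3], [0.9, 1.0], [-1.1, 0.7], [2.4, -2.5], [-0.5, -3.3]]
jar [ 0.75565641 -0.05378078]
cup [ 0.75640659 -0.27816111]
card [ 0.2651185  -0.29637321]
```

Positions agree with the given sizes to within a few mm. The three rolls lie under the shelf at shelf y of −37, +38 and +4 mm, so a pan centred on the shelf covers them all. The red ball is at shelf y of +209 mm, outside the shelf, and is the decoy. I'll grip the handle at scoop x = −60 mm so the gripper body stays clear of the dimmer.

```bash
sed -i 's/flip=np.pi/flip=0/' h.py; python3 - <<'E'
from h import *
p,q=pose(*SC,z=.15); move_pose(p,q); 
p[2]=.014; print("hit",movel(p,v=.1,until_force=12))
command_gripper(0.); print("w",get_grip_width()*88,get_finger_force(),get_ft_force(),get_tcp_pos())
p,q=pose(sh(-.44,0),TH); movel(p,q,v=.06)
print(get_grip_width()*88,get_ft_force(),get_ft_torque(),get_time())
im=read_camera("top")[:,:,::-1]; cv2.imwrite("pics/a1.png",cv2.resize(im[100:300,110:410],(800,533),interpolation=cv2.INTER_CUBIC))
E
```

```text
hit False
w 21.83095805560127 29.999054074287415 [ 0.9102683  -0.08295163 -0.30504834] [ 0.5416002  -0.24954616  0.01397669]
21.708604251519937 [0.02197822 2.16215148 1.56709303] [ 0.29031665 -0.02200731  0.19332725] 5.4667
```

View pics/a1.png

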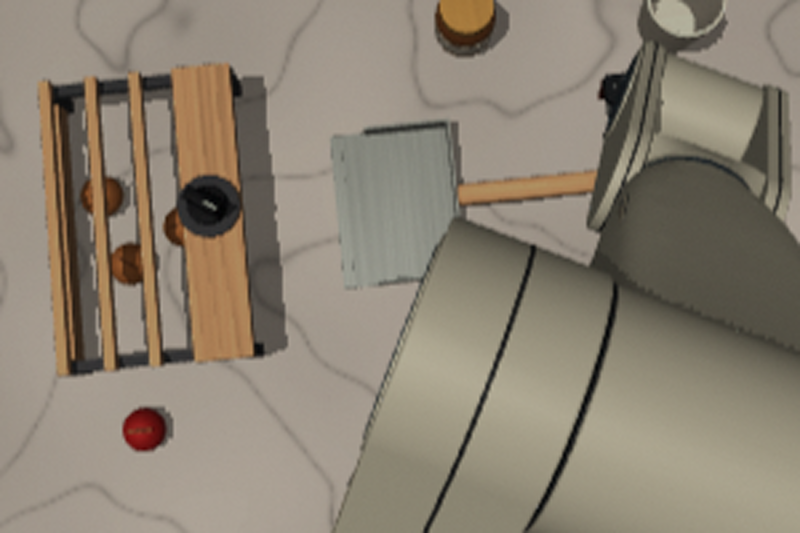

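The scoop is gripped and aligned with the shelf. Its lip runs from (331,137) to (346,289), facing the front board. I'll check the lip in the shelf frame, then push in.

```bash
cat >> h.py <<'E'
def insh(w): 
    c,s=np.cos(TH),np.sin(TH); d=np.asarray(w)[:2]-TS; return np.array([c*d[0]+s*d[1],-s*d[0]+c*d[1]])
E
python3 - <<'E'
from h import *
s=800/300
L=[insh(px2w("top",(u+.5)/s-.5+110,(v+.5)/s-.5+100,.0015)) for u,v in [(331,137),(346,289)]]; print("lip",np.round(L,4), "expected x -.188, y -+.083")
m=np.mean(L,0)
if abs(m[1])<.008:
    for x,f,v in [(-.20,20,.08),(-.135,20,.05),(-.120,6,.03)]:
        p,q=pose(sh(x,-0.),TH); h=movel(p,q,v=v,until_force=f); print(x,h,insh(get_tcp_pos())-[G,0],get_ft_force(),get_time())
        if h: break
    im=read_camera("top")[:,:,::-1]; cv2.imwrite("pics/a2.png",cv2.resize(im[100:250,110:310],(800,600),interpolation=cv2.INTER_CUBIC))
E
```

```text
lip [[-0.1887 -0.0805]
 [-0.1896  0.0855]] expected x -.188, y -+.083
-0.2 False [-2.00089693e-01  3.17580390e-05] [ 0.2865671  -1.34448838 -0.28784315] 8.6667
-0.135 False [-1.34858394e-01  6.47500813e-05] [-0.51314973  1.2489557  -1.86338682] 10.1167
-0.12 True [-0.12211818 -0.00051782] [ 0.85312877 -1.33024376  1.87488108] 10.575
```

View pics/a2.png

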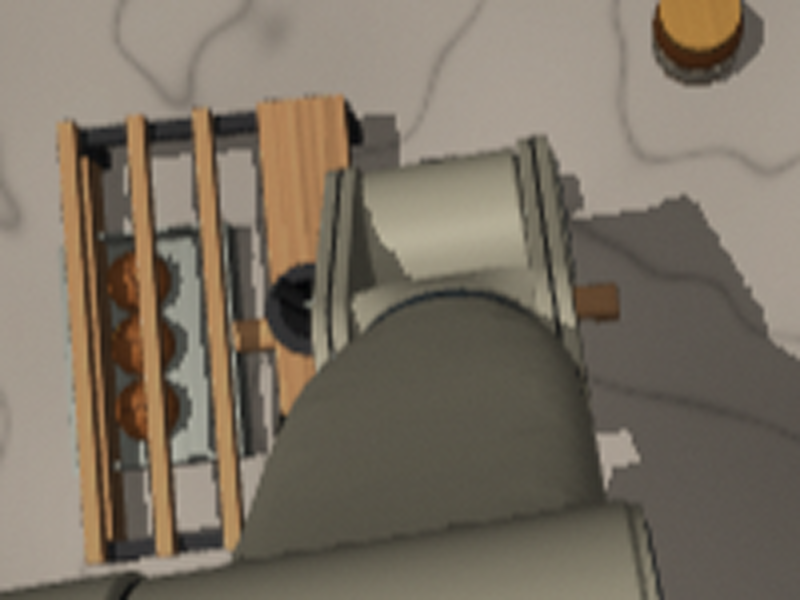

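All three rolls sit in the pan in a row against the rail, at (140,282), (143,342) and (147,407). The side walls have just touched the rail. Next I draw the scoop back gently.

```bash
python3 - <<'E'
from h import *
for x,v in [(-.16,.03),(-.42,.06)]:
    p,q=pose(sh(x,0),TH); h=movel(p,q,v=v,until_force=15); print(h,insh(get_tcp_pos())-[G,0],get_ft_force(),get_time())
im=read_camera("top")[:,:,::-1]; cv2.imwrite("pics/a3.png",cv2.resize(im[100:300,110:410],(800,533),interpolation=cv2.INTER_CUBIC))
E
```

```text
False [-1.60165813e-01  6.31600107e-05] [-0.25461855  1.45333139  3.75630299] 12.0167
False [-4.19958151e-01  5.41612498e-06] [-0.82378698  3.66515043  1.95619251] 16.5
```

View pics/a3.png

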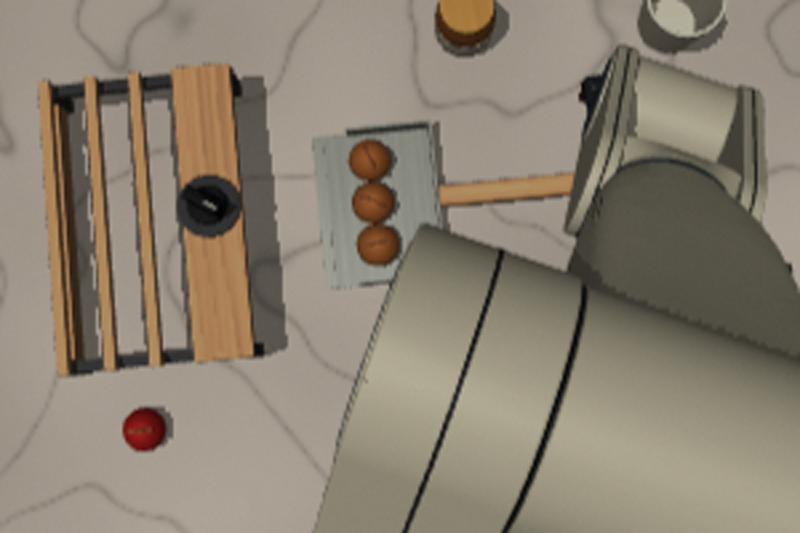

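All three rolls are inside the pan, at (370,160), (373,202) and (378,245). The whole pan is well in front of the shelf. I'll release and take a wrist view of the dimmer.

```bash
python3 - <<'E'
from h import *
command_gripper(1.0); wait(.3)
p,q=pose(sh(-.42,0),TH,z=.28); movel(p,q,v=.15)
move_pose([.5516,.2076,.26],quat(TH)); wait(.3)
P=get_tcp_pos(); Q=get_ee_rot(); im=read_camera("wrist")[:,:,::-1]
T=np.eye(4);T[:3,3]=P;T[:3,:3]=R.from_quat(np.r_[Q[1:],Q[0]]).as_matrix()
T=T@camera_info("wrist")["tool_from_camera"]; np.save("Tw.npy",T)
c=w2px("wrist",[.5516,.2076,.134],T); print(c,get_time())
u0,v0=int(c[0])-50,int(c[1])-50; print(u0,v0)
cv2.imwrite("pics/w1.png",np.clip(cv2.resize(im[v0:v0+100,u0:u0+100],(600,600),interpolation=cv2.INTER_CUBIC)*2.,0,255).astype(np.uint8))
E
```

```text
[258.96790759 184.90006474] 21.7583
208 134
```

View pics/w1.png

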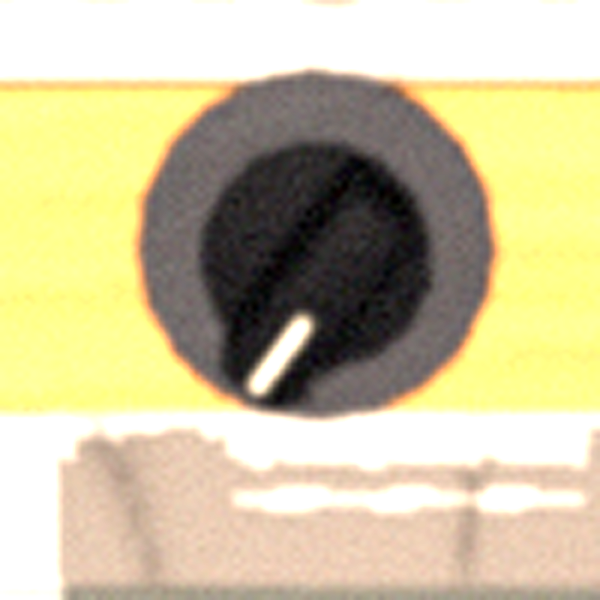

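Wrist view: the dimmer's base is centred at (316,243) in the crop. The white pointer line on the bar runs from (304,322) to (258,388).

```bash
cat > d.py <<'E'
from h import *
T=np.load("Tw.npy"); f=lambda u,v,z: px2w("wrist",(u+.5)/6-.5+208,(v+.5)/6-.5+134,z,T)
C=f(316,243,.096); a=f(304,322,.134); b=f(258,388,.134)
d=(b-a)[:2]; BETA=np.arctan2(d[1],d[0])
E
python3 - <<'E'
from d import *
print("centre",C,insh(C),"r base",np.linalg.norm(f(138,243,.096)-f(494,243,.096)))
print("a,b from C",np.round((a-C)*1000,1),np.round((b-C)*1000,1),"beta",BETA,"perp off mm",1000*((a-C)[0]*d[1]-(a-C)[1]*d[0])/np.linalg.norm(d))
for ph in (BETA,BETA+np.pi,):
    for dl in (0,.7,1.35):
        j=inverse_kinematics([*C[:2],.112],quat(ph+dl)); print(ph,dl,None if j is None else np.round(j,2))
E
```

```text
centre [0.55283365 0.20991378 0.096     ] [-0.0649126  -0.00508505] r base 0.06227140154823192
a,b from C [-1.7 -4.6 38. ] [ -8.1 -15.9  38. ] beta -2.08440678006298 perp off mm -0.7758187947104542
-2.08440678006298 0 [ 0.34  0.52  1.78 -0.    0.85 -2.29]
-2.08440678006298 0.7 None
-2.08440678006298 1.35 None
1.0571858735268131 0 [ 0.34  0.52  1.78 -0.    0.85  0.86]
1.0571858735268131 0.7 [ 0.34  0.52  1.78 -0.    0.85  0.16]
1.0571858735268131 1.35 [ 0.34  0.52  1.78 -0.    0.85 -0.49]
```

```bash
python3 - <<'E'
from d import *
q=quat(BETA+np.pi)
move_pose([*C[:2],.17],q); print("hit",movel([*C[:2],.112],v=.06,until_force=8))
command_gripper(0.); print("w",get_grip_width()*88,get_ft_force(),get_ft_torque())
j0=np.array(get_joint_pos()); n=0
for k in range(1,16):
    j=j0.copy(); j[5]-=.1*k; movej(j); t=get_ft_torque(); print(k,np.round(t,3),np.round(get_ft_force(),1))
    if abs(t[2])>.25: break
print(get_time(),get_joint_pos()[5]-j0[5])
E
```

```text
hit False
w 14.158218790327705 [ 5.06244397 -2.19176087 -3.03091603] [-0.52847166 -0.83590504  0.04430045]
1 [0.074 0.164 0.066] [0.5 0.3 0.5]
2 [0.162 0.304 0.032] [-1.4  1.   0.7]
3 [0.252 0.606 0.021] [-2.   0.7  1.7]
4 [0.324 0.871 0.041] [-3.3  1.6  2.8]
5 [0.37  0.989 0.042] [-4.7  1.6  3.3]
6 [ 0.362  1.077 -0.004] [-5.4  1.4  3.8]
7 [0.296 1.137 0.047] [-5.1  2.5  3.4]
8 [0.337 1.197 0.067] [-5.7  1.6  5. ]
9 [0.232 1.334 0.067] [-6.4  2.1  5.8]
10 [ 0.094  1.05  -0.665] [-6.7  0.3  4.9]
27.125 -0.994246535749202
```

The stop was felt at about −0.95 rad of turn, where the torque jumped. I'll release, retreat and check.

```bash
python3 - <<'E'
from d import *
command_gripper(1.0); wait(.2)
movel([*C[:2],.20],v=.12)
move_pose([.5516,.2076,.26],quat(TH)); wait(.3)
P=get_tcp_pos(); Q=get_ee_rot(); im=read_camera("wrist")[:,:,::-1]
move_pose([.45,-.38,.35],quat(TH)); wait(.3)
t=read_camera("top")[:,:,::-1]
w=np.clip(cv2.resize(im[134:234,208:308],(400,400),interpolation=cv2.INTER_CUBIC)*2.,0,255).astype(np.uint8)
o=np.zeros((600,800,3),np.uint8); o[:200,:200]=cv2.resize(w,(200,200)); o[:400,:400]=w; o[:400,400:]=cv2.resize(t[100:300,110:310],(400,400)); o[400:,:267]=cv2.resize(t,(267,200)); o[400:,267:534]=cv2.resize(read_camera("scene")[:,:,::-1],(267,200))
cv2.imwrite("pics/f.png",o); print(get_time())
E
```

```text
32.775
```

View pics/f.png

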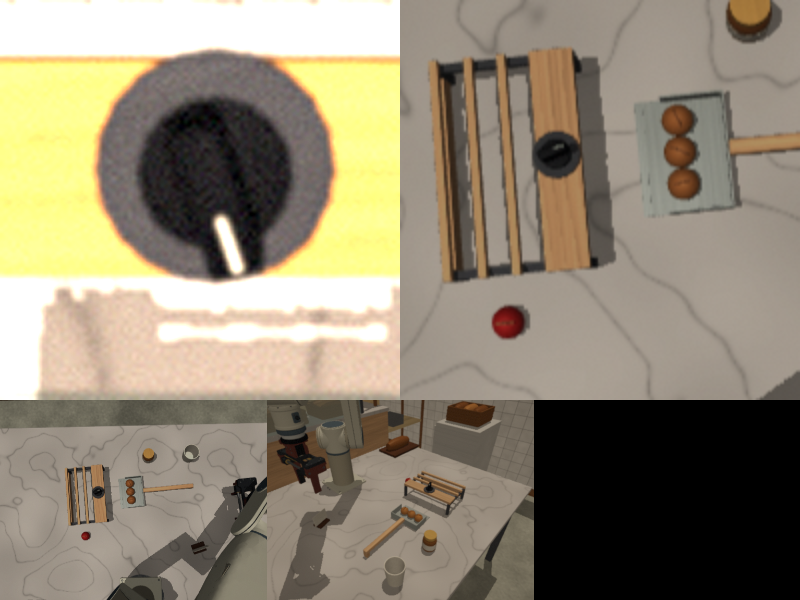

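The rolls are in the pan in front of the shelf and the scoop stands flat. In the wrist view the pointer has turned 53° anticlockwise to its stop, and the jar, cup, card and red ball are where they were. Handing in.

```bash
python3 -c "
from station import *
print(job_done())"
```

```text
the job is handed in; nothing more can be done
None
```

I handed the job in at about 33 s: all three rolls are in the scoop's pan, standing flat in front of the shelf. The dimmer is turned anticlockwise to its stop, and nothing else was moved.

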